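Clamp a block with a knob sunk in a well

TASK

Lay the loose pale narrow wood block that lies to the right of the clamping jig lengthwise on the jig's bed, between the end stop and the sprung pad, and let go of it. Then reach into the round well and turn the knob clockwise, by feel, until the pad holds the block snugly against the stop: aim for about 14 N of clamping force, at least 6 N and not above 22 N, and never squeeze it harder on the way. Let go and come clear; do not lean on the rim of the well, and leave the other things on the table where they are.

Things in the scene. Friction and masses are not known exactly. Their poses are not given: they have to be found in the camera images.
- work_block: Pale sawn wood block, 36 x 105 x 42 mm (its own x, y, z), about 0.11 kg, loose on the table to the robot's right of the jig. Origin at the centre of its underside, its y axis along its length.
- jig: Clamping jig fixed to the table: plywood base plate 120 x 315 x 15 mm, origin at table height, y along the bed toward the end stop (a wood bar 64 mm wide, 20 mm thick, 38 mm high above the bed). The stop's face is near jig y = 110 mm, but it is adjustable and stands anywhere within 3 mm of that: not measured, found by feel.
- bed (a point): Point on the bed (top of the base plate, 15 mm above the table) at jig x = 0, y = 52 mm, axes as the jig. Set the block's underside centre here, its y along the bed (either way round), within 12 mm across and 0.12 rad; it then has 2.5 to 8.5 mm of room to the stop and 3 mm or more to the pad.
- housing: Wood housing fixed on the jig, 110 x 135 mm, jig y from -160 to -25 mm, its top (rim of the well) 62 mm above the table. The round well in it is 88 mm wide, 42 mm deep (floor 20 mm above the table), centred on the knob. Fully open fingers may not fit in. Do not press on it with more than 15 N. Origin: centre of its underside, 15 mm above the table, not at the well.
- knob_grip (a point): Point on the knob's upright axis, in the well at jig x = 0, y = -105 mm, 40 mm above the table. It turns with the knob; its x runs along the grip bar: 44 mm long (x), 14 mm thick (y), from 26 to 52 mm above the table, top 10 mm below the rim. Under it is a disc 48 mm wide, its top 26.5 mm above the table. Pinch the bar across its thickness.
- knob (a joint): Knob angle in rad, growing clockwise from above, 0 (open) to 2.0; starts between 0 and 0.15. Drives the pad 10 mm per rad. Turning it freely takes about 0.25 N m (dry friction, it stays where left). The block is gripped from somewhere between 0.65 and 1.35 rad on; then the force grows about 80 N per rad and the moment rises 0.010 N m per N of clamping force.
- pad_face (a point): Centre of the clamping pad's face, 34 mm above the table, jig x = 0; at knob angle 0 at jig y = -5 mm, moving to +y as the knob tightens. The pad is 40 mm wide, 28 mm high (20 to 48 mm above the table), on a spring of about 8 N per mm that gives up to 6 mm.
- pad: The clamping pad as a whole, axes as the jig. Its origin is the jig's origin shifted along jig y by the pad's advance. While the hand stands still on the knob the moment read is lower than while turning; compare like with like: its rise tells the clamping force.
- wax_tin: Bystander: white tin with a red band, 68 mm wide, 43 mm high. Origin at the centre of its underside.
- wood_block: Bystander: larger dark red wood block, 60 x 85 x 60 mm. Origin at the centre of its underside.
- masking_tape: Bystander: roll of masking tape lying flat, 98 mm wide, 25 mm high. Origin at the centre of its underside.
Not all that is in view belongs to the job. Of the things shaped like the work_block, the wood one is meant.

How it is judged (in metres and radians):
On the way, in this order (a step that is already met when the one before it is completed fails the run):
1. the block lies flat and lengthwise on the bed between stop and pad, let go, the pad not yet pressing (x of work_block in the frame of jig between -0.012 and 0.012 m and y of work_block in the frame of jig between 0.03 and 0.08 m and z of work_block in the frame of jig between 0.011 and 0.019 m and angle between work_block's own z axis and vertical below 0.08 rad and angle between the y axis of work_block and the y axis of jig, either way round below 0.12 rad and contact force between each of the fingers, the arm and work_block below 0.2 N and linear speed of work_block below 0.02 m/s and contact force between pad and work_block below 3 N), for 0.2 s.
2. with the knob the pad presses the block with at least 6 N (contact force between pad and work_block above 6 N and value of joint knob above 0.5 rad), for 0.2 s.
At the end, for the whole second after the job is handed in: The block lies flat on the bed (within 4 mm in height, 0.08 rad of tilt), lengthwise within 0.12 rad, centred within 12 mm across the jig and 30 to 80 mm along it, at rest and not touched, and the pad presses it with 6 to 22 N by a knob turned beyond 0.5 rad (all of step 2 and x of work_block in the frame of jig between -0.012 and 0.012 m and y of work_block in the frame of jig between 0.03 and 0.08 m and z of work_block in the frame of jig between 0.011 and 0.019 m and angle between work_block's own z axis and vertical below 0.08 rad and angle between the y axis of work_block and the y axis of jig, either way round below 0.12 rad and contact force between each of the fingers, the arm and work_block below 0.2 N and contact force between pad and work_block below 22 N and linear speed of work_block below 0.01 m/s).
It fails at once if the pad squeezes the block with more than 25 N (contact force between pad and work_block above 25 N).
It fails at once if the robot presses on the housing round the well with more than 15 N (contact force between any of the fingers, the arm and housing above 15 N).
It fails at once if a bystander is moved by more than 30 mm (distance of any of wax_tin, wood_block, masking_tape from where it was at the start of the episode above 0.03 m).
It also fails if it takes over 67 s, if anything falls off the work surface, if the arm or the gripper's body presses on something with over 40 N, if the wrist force passes 120 N, or if a joint passes its speed limit or range.

ROBOT

A 6-joint arm with a two-finger parallel gripper is mounted at the origin on a cart in front of the work surface, level with it; the furniture and walls round the work are solid. World frame = base frame: x ahead of the robot, y to its left, z up, the work surface at z = 0. Lengths are in mm, angles in rad, forces in N, time in s.
With the tool pointing down it reaches from about 275 to 750 mm from the base axis. Payload 10.2 kg.
Tool frame: the origin (TCP) lies at the very end of the fingers, on their centre line; the grasp point (between the pads) lies 19 mm behind it; z points along the fingers, y is the line along which they close (so a half turn about z gives the same grasp; the last joint's range is limited). The gripper opens to 85 mm and grips with 20 to 120 N. Pads are 22 mm wide; open, the fingers measure 114 mm over their backs; the gripper's body (76 mm by 85 mm) begins 54 mm behind the grasp point. The pads swing forward as they close: fully open they stand 13 mm farther back than shut.
Start: joints at [-1.557, 0.313, 1.498, -0, 1.331, -0.223], TCP at [123.148, -510.358, 202.294] pointing down, gripper open.
Joint ranges: [-2.94, 2.94], [-0.97, 2.17], [0.19, 2.56], [-1.23, 4.37], [0.02, 3.11], [-2.88, 2.88]. Speed limits (rad/s): [2.39, 2.39, 3.01, 3.14, 3.14, 3.14].

INTERFACE

Orientations are given as a unit quaternion [w, x, y, z].
In Python, from rig import * gives the robot as it stands. The module is installed in compiled form; this text tells all that it offers.
- The arm moves only by the shell command python3 -m crank 'ROWS' [FORCE]. ROWS is JSON, a list that holds one entry, the list of rows, each a list of 7 numbers: the shift along the tool's x, y, z in units of 25 mm (1.0 is 25 mm), then the turn, a rotation vector about the tool's x, y, z in units of 8 degrees (1.0 is 8 degrees), then the finger opening in mm, from 0 to 85.4. A call has exactly 8 rows; each row shifts and turns the commanded pose from where the row before left it, along the tool's axes as they then stand; what a row does not reach is not made up. A row lasts 1/10 s, in which the tool goes at most 50 mm and 8.59 degrees, less where a joint would pass 70% of its speed; a pose out of reach is approached as far as the arm can. A call is refused whole if a number of a shift passes 1 or a number of a turn 1, either way. A call with a gripper value outside its range is refused whole. The fingers move at their own pace and stop on an object; FORCE is the grip in N (left out, the last holds). Time passes only in rows, so rows that do not move let the fingers close, or fill a call up. It gives the time, the measured TCP pose, the force, the opening and the grip force at its end, in the units of the state.
- sense(): the state, without advancing time (a new reading comes with each control period).
- capture(name): name is "scene" or "side" or "wrist"; returns the picture (400x640x3 uint8, blue, green, red); there is no depth.
- camera_model(name): a dict with "fx", "fy", "cx", "cy" (pixels), "k1" (the pictures are not rectified: a ray, as slopes to the right and down, at radius r is drawn at 1 + k1 r^2 times it, then the intrinsics apply), "world_from_camera" (4x4, takes a point from camera to world coordinates); the wrist camera has in their place "T_tool_cam" (4x4, takes a point from camera to tool coordinates, whose origin is the TCP and whose axes are the flange's). Camera axes: x right, y up, looking along -z (the intrinsics and any distortion apply to the point x, -y, -z); pixel columns grow to the right and rows downward; lengths in mm; the calibration is good to about 2 mm. A picture is of the moment at which its call begins: read the wrist's pose just before it. camera_model takes no time and is no camera call.
- finish_job(): hands the job in; it is judged then, once.
The state is a dict: "time_s": time; "joints": joint angles; "dq": joint speeds; "tau": joint torques, N m; "eef_pos": TCP position; "ee_rot": TCP orientation; "force": force on the tool from outside, world axes, zero at the start; "wrist_torque": the same for the moment, N m; "grip_width": opening from 0.0 (shut) to 1.0 (fully open); "grip_force": force on a finger pad.
Only numpy, scipy, OpenCV 4.12 (cv2) and the standard library are available. Lean on these libraries where they do the work, as an engineer would, in place of code of your own. Each camera call takes 0.05 s, during which the arm holds its last target. There are 200 camera calls.

## Working session

There is one attempt and no reset: what is moved stays moved. The work goes in short steps, Python scripts to look and compute and a shell command to move; the robot and the scene stay as the last step left them, time stands still between calls to the robot, and variables do not carry over. Pictures are saved under pics/ and viewed, at most 10 in all, crops included, and the job is handed in when it is done.

```bash
mkdir -p pics
python3 - <<'E'
from rig import *
import cv2
for n in("scene","side","wrist"):
    s=sense();cv2.imwrite(f"pics/{n}0.png",capture(n))
    c=camera_model(n);print(n,c)
print(sense())
E
```

```text
scene {'fx': 497.9606285395304, 'fy': 497.9606285395304, 'cx': 316.0617849358368, 'cy': 210.7990627592195, 'k1': 0.008452216847616854, 'world_from_camera': array([[ 8.15743890e-01,  2.88474455e-01, -5.01342593e-01,
        -2.45615937e+02],
       [-5.78410195e-01,  4.04012606e-01, -7.08671617e-01,
        -1.15412489e+03],
       [-1.88493098e-03,  8.68076208e-01,  4.96427381e-01,
         8.27958228e+02],
       [ 0.00000000e+00,  0.00000000e+00,  0.00000000e+00,
         1.00000000e+00]])}
side {'fx': 428.4435951589632, 'fy': 428.4435951589632, 'cx': 323.0653328814588, 'cy': 199.3804521555419, 'k1': -0.08872128521237525, 'world_from_camera': array([[-9.97921959e-01,  2.55008349e-02, -5.91732307e-02,
         4.39221683e+02],
       [-6.12950846e-02, -6.58850240e-01,  7.49772815e-01,
         9.51829606e+02],
       [-1.98664644e-02,  7.51841785e-01,  6.59044198e-01,
         9.43473172e+02],
       [ 0.00000000e+00,  0.00000000e+00,  0.00000000e+00,
         1.00000000e+00]])}
wrist {'fx': 302.0565107750309, 'fy': 302.0565107750309, 'cx': 319.6893986362987, 'cy': 196.2061452505839
[... 381 characters left out ...]
]])}
{'time_s': 0.15, 'joints': array([-1.55740554e+00,  3.13318373e-01,  1.49824989e+00,  2.72326993e-05,
        1.33099107e+00, -2.23403203e-01]), 'dq': array([-0.00080807, -0.00164403, -0.00465069, -0.00135801, -0.00067137,
       -0.00063031]), 'tau': array([ 1.98568309e-04, -4.12368250e+01, -2.59797317e+01, -2.30957885e-04,
        3.19710300e-03,  8.65224479e-06]), 'eef_pos': array([ 123.14943494, -510.132546  ,  201.87290725]), 'ee_rot': array([-4.79291963e-04,  9.92999526e-01,  1.18117347e-01,  6.38128218e-05]), 'force': array([ 0.41432626, -0.69121647,  0.31364128]), 'wrist_torque': array([ 0.00063421,  0.03148065, -0.01419415]), 'grip_force': 0.0, 'grip_width': 0.9951267365239028}
```

View pics/scene0.png

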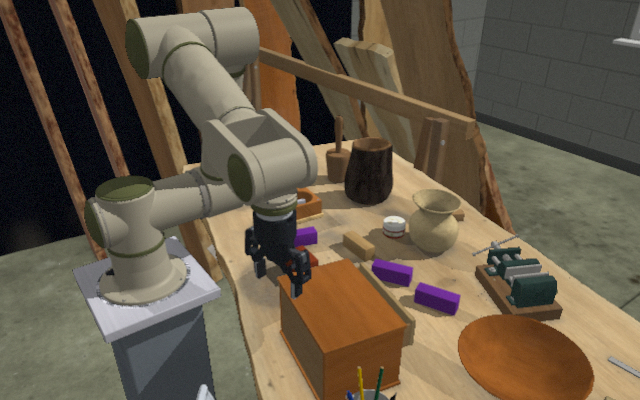

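View pics/side0.png

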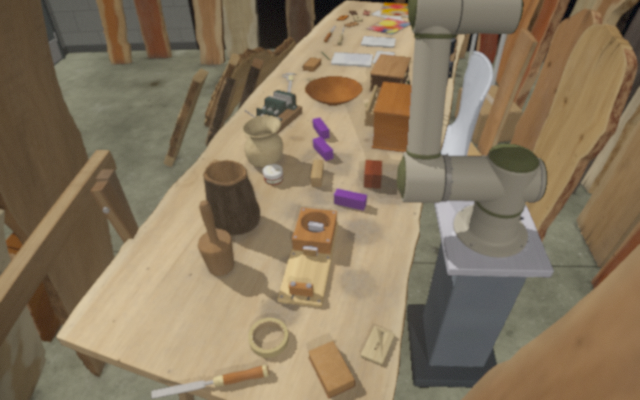

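The side view shows the jig: housing at (315,230), knob at (316,227), stop at (300,288). The pale block is at (317,173), next to the purple ones. I'll enlarge that area.

```bash
cat > h.py <<'E'
from rig import *
import cv2, numpy as np
from scipy.spatial.transform import Rotation as R
def T_tool(s):
    T=np.eye(4);q=s["ee_rot"];T[:3,:3]=R.from_quat([q[1],q[2],q[3],q[0]]).as_matrix();T[:3,3]=s["eef_pos"];return T
def ray(n,px,s=None):
    c=camera_model(n);W=c["world_from_camera"] if n!="wrist" else T_tool(s)@c["T_tool_cam"]
    K=np.array([[c["fx"],0,c["cx"]],[0,c["fy"],c["cy"]],[0,0,1]])
    u=cv2.undistortPoints(np.array([[px]],float),K,np.array([c["k1"],0,0,0.]))[0,0]
    return W[:3,3],W[:3,:3]@np.array([u[0],-u[1],-1])
def onz(n,px,z,s=None):
    o,d=ray(n,px,s);return o+d*(z-o[2])/d[2]
def report(goal,yaw_x):
    """shift in tool axes (units of 25mm) to world goal; turn about tool z (units 8deg) so tool x has world heading yaw_x"""
    s=sense();T=T_tool(s);d=T[:3,:3].T@(np.array(goal)-T[:3,3])/25
    x=T[:3,0];h=np.arctan2(x[1],x[0]);t=-((yaw_x-h+np.pi)%(2*np.pi)-np.pi)
    print("shift",d.round(2),"turnz",round(np.degrees(t)/8,2),"(or half turn)",round((np.degrees(t)+180)/8,2),round((np.degrees(t)-180)/8,2),"tcp",T[:3,3].round(1),"xhead",round(h,3),"j6",s["joints"][5].round(2),"t",s["time_s"],"F",s["force"].round(1),"M",s["wrist_torque"].round(2))
E
python3 - <<'E'
from h import *
for n,p,z in [("side",(317,172),42),("scene",(358,244),25),("side",(316,228),50),("side",(301,286),53),("side",(279,300),15),("side",(325,302),15),("side",(298,208),62),("side",(337,211),62),("side",(272,174),20),("side",(373,173),30),("side",(351,199),30)]:
    print(n,p,onz(n,p,z).round(0))
im=cv2.imread("pics/side0.png")[130:320,240:400];cv2.imwrite("pics/sidecrop.png",cv2.resize(im,None,fx=3.1,fy=3.1,interpolation=cv2.INTER_CUBIC))
E
```

```text
side (317, 172) [ 550. -216.   42.]
scene (358, 244) [ 552. -237.   25.]
side (316, 228) [532.  64.  50.]
side (301, 286) [555. 279.  53.]
side (279, 300) [613. 298.  15.]
side (325, 302) [493. 298.  15.]
side (298, 208) [593.  -8.  62.]
side (337, 211) [473.   1.  62.]
side (272, 174) [ 711. -227.   20.]
side (373, 173) [ 356. -233.   30.]
side (351, 199) [431. -93.  30.]
```

View pics/sidecrop.png

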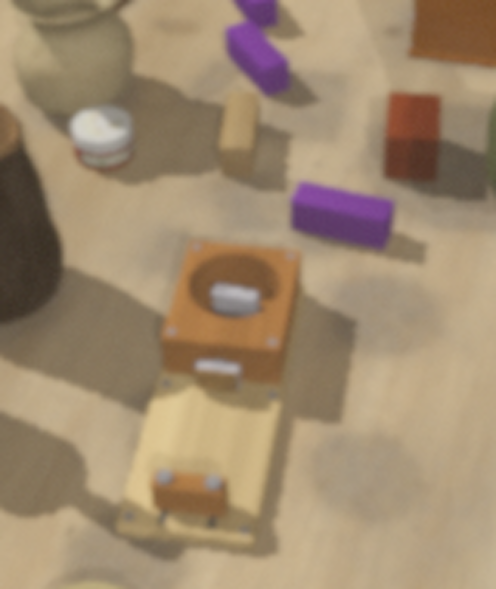

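The crop shows the pale block at about side px (317,173), between the tin and the dark red block. Its long axis lies roughly along world y. I'll check the box's height before crossing.

Run:
```python
from h import *
def tri(a,b):
    o,d=ray("scene",a);p,e=ray("side",b);A=np.c_[d,-e];t=np.linalg.lstsq(A,p-o,rcond=None)[0];return ((o+d*t[0]+p+e*t[1])/2).round(0),np.linalg.norm(o+d*t[0]-p-e*t[1]).round(1)
print(tri((346,262),(379,130)))   # box corner near robot-left? (far/top)
print(tri((346,262),(411,132)),tri((415,322),(378,83)))
report([540,-200,260],1.57)
```

```text
(array([ 355., -392.,  120.]), np.float64(47.4))
(array([ 283., -407.,  134.]), np.float64(148.6)) (array([ 332., -666.,  159.]), np.float64(3.8))
shift [19.12 -8.15 -2.31] turnz -9.55 (or half turn) 12.95 -32.05 tcp [ 123.1 -510.1  201.9] xhead 0.237 j6 -0.22 t 0.15 F [ 0.4 -0.7  0.3] M [ 0.    0.03 -0.01]
```

```bash
python3 -m crank '[[[0.5,-0.4,-1,0,0,0,85],[1,-0.43,-1,0,0,0,85],[1,-0.43,-0.3,0,0,0,85],[1,-0.43,0,0,0,0,85],[1,-0.43,0,0,0,0,85],[1,-0.43,0,0,0,0,85],[1,-0.43,0,0,0,0,85],[1,-0.43,0,0,0,0,85]]]' 40
python3 -m crank '[[[1,-0.43,0,0,0,0,85],[1,-0.43,0,0,0,0,85],[1,-0.43,0,0,0,0,85],[1,-0.43,0,0,0,0,85],[1,-0.43,0,0,0,0,85],[1,-0.43,0,0,0,0,85],[1,-0.43,0,0,0,0,85],[1,-0.43,0,0,0,0,85]]]'
python3 -m crank '[[[1,-0.43,0,0,0,-1,85],[1,-0.3,0,0,0,-1,85],[0.8,0,0,0,0,-1,85],[0,0,0,0,0,-1,85],[0,0,0,0,0,-1,85],[0,0,0,0,0,-1,85],[0,0,0,0,0,-1,85],[0,0,0,0,0,-1,85]]]'
python3 - <<'E'
from h import *
s=sense();report([540,-200,260],1.57);cv2.imwrite("pics/w1.png",capture("wrist"))
np.save("w1.npy",T_tool(s))
E
```

```text
time_s: 0.95
eef_pos: [286.2, -382.6, 259.6]
ee_rot: [-0.0, 0.993, 0.118, -0.0]
force: [0.4, -1.0, 0.2]
grip_width: 0.995
grip_force: 0.0
time_s: 1.75
eef_pos: [460.4, -252.1, 259.6]
ee_rot: [-0.0, 0.993, 0.118, -0.0]
force: [0.3, -0.2, 0.5]
grip_width: 0.991
grip_force: 0.0
time_s: 2.55
eef_pos: [519.3, -210.6, 259.5]
ee_rot: [-0.0, 0.778, 0.629, -0.0]
force: [0.9, 0.6, -0.0]
grip_width: 0.996
grip_force: 0.0
shift [ 0.59  0.72 -0.02] turnz -1.51 (or half turn) 20.99 -24.01 tcp [ 519.3 -210.6  259.5] xhead 1.36 j6 -0.38 t 2.55 F [ 0.9  0.6 -0. ] M [-0.03 -0.02 -0.05]
```

View pics/w1.png

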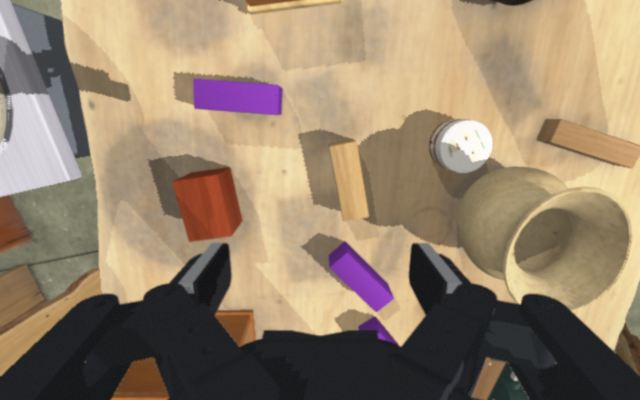

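The wrist view shows the pale block's top face with corners near (332,143), (356,140), (367,217) and (343,220). A second wooden piece at (590,143) is far from the job.

Run:
```python
from h import *
im=cv2.imread("pics/w1.png");T=np.load("w1.npy")
s={"ee_rot":np.roll(R.from_matrix(T[:3,:3]).as_quat(),1),"eef_pos":T[:3,3]}
hsv=cv2.cvtColor(im,cv2.COLOR_BGR2HSV)
print(hsv[[160,180,200,180,180,180],[347,350,352,300,325,400]])
ref=hsv[180,350].astype(int)
roi=np.zeros(im.shape[:2],np.uint8);roi[125:235,320:380]=255
m=cv2.inRange(hsv,(8,85,175),(25,255,255))&roi
cs=max(cv2.findContours(m,0,1)[0],key=cv2.contourArea)
r=cv2.minAreaRect(cs);b=cv2.boxPoints(r);print(r,b.round(1))
for P in (b,[(332,143),(356,140),(367,217),(343,220)]):
    p=np.array([onz("wrist",q,42,s) for q in P]);print(p.round(1),p.mean(0).round(1))
    e=[p[1]-p[0],p[2]-p[1]];print([np.linalg.norm(v).round(1) for v in e],[np.degrees(np.arctan2(v[1],v[0])).round(1) for v in e])
v=cv2.cvtColor(m,cv2.COLOR_GRAY2BGR)[120:240,310:390];cv2.imwrite("pics/m1.png",cv2.resize(np.hstack([v,im[120:240,310:390]]),None,fx=4,fy=4,interpolation=0))
```

```text
[[ 18 115 216]
 [ 18 117 215]
 [ 18 115 210]
 [ 21  75 237]
 [ 18  83 151]
 [ 18  91 138]]
((354.17840576171875, 185.99606323242188), (102.34458923339844, 36.33744812011719), 80.88213348388672) [[328.1 138.3]
 [364.  132.6]
 [380.2 233.6]
 [344.3 239.4]]
[[ 536.7 -177.9   42. ]
 [ 582.4 -180.3   42. ]
 [ 580.8 -320.3   42. ]
 [ 530.6 -318.2   42. ]] [ 557.6 -249.2   42. ]
[np.float64(45.8), np.float64(139.9)] [np.float64(-3.1), np.float64(-90.7)]
[[ 540.3 -184.6   42. ]
 [ 570.9 -187.3   42. ]
 [ 567.  -292.3   42. ]
 [ 534.2 -289.7   42. ]] [ 553.1 -238.5   42. ]
[np.float64(30.7), np.float64(105.1)] [np.float64(-5.0), np.float64(-92.1)]
```

View pics/m1.png

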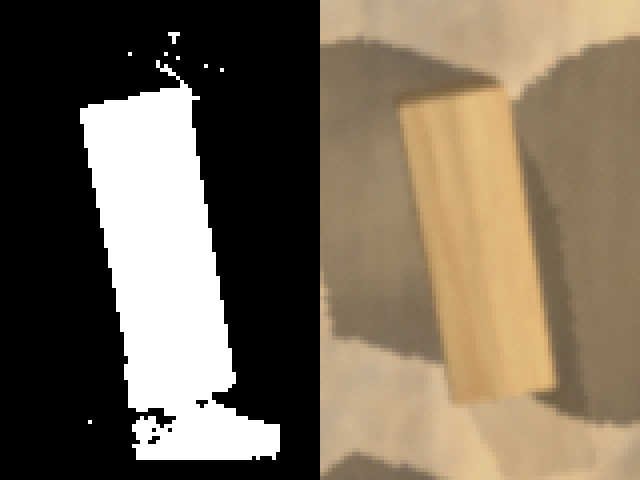

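The enlarged corners are (330,146), (357.5,141.7), (368.7,216.7) and (343,220.7).

Run:
```python
from h import *
T=np.load("w1.npy")
s={"ee_rot":np.roll(R.from_matrix(T[:3,:3]).as_quat(),1),"eef_pos":T[:3,3]}
p=np.array([onz("wrist",q,42,s) for q in [(330,146),(357.5,141.7),(368.7,216.7),(343,220.7)]]);c=p.mean(0);print(p.round(1),c)
v=p[0]+p[1]-p[2]-p[3];a=np.arctan2(v[1],v[0]);print(np.linalg.norm(v)/2,np.linalg.norm(p[0]-p[1]),np.linalg.norm(p[2]-p[3]),np.degrees(a))
report([c[0],c[1],150],a)
```

```text
[[ 537.  -187.8   42. ]
 [ 572.4 -189.8   42. ]
 [ 569.3 -292.4   42. ]
 [ 534.  -290.7   42. ]] [ 553.18954342 -240.19005233   42.        ]
102.79226753144383 35.380550018950956 35.356759018664455 88.31047791957171
shift [-0.89  1.57  4.38] turnz -1.25 (or half turn) 21.25 -23.75 tcp [ 519.2 -210.6  259.5] xhead 1.366 j6 -0.39 t 2.6 F [-0.1  1.1 -0.1] M [-0.04  0.05 -0.05]
```

```bash
python3 -m crank '[[[-0.9,0.8,1,0,0,0,85],[0,0.77,1,0,0,0,85],[0,0,1,0,0,-0.65,85],[0,0,1,0,0,-0.6,85],[0,0,1,0,0,0,85],[0,0,1,0,0,0,85],[0,0,1,0,0,0,85],[0,0,0,0,0,0,85]]]'
python3 - <<'E'
from h import *
report([553.2,-240.2,8],np.radians(88.3))
E
```

```text
time_s: 3.4
eef_pos: [551.1, -240.0, 81.5]
ee_rot: [-0.003, 0.723, 0.691, -0.001]
force: [0.1, 0.1, 0.5]
grip_width: 0.993
grip_force: 0.0
shift [-0.02  0.1   2.94] turnz -0.11 (or half turn) 22.39 -22.61 tcp [ 551.1 -240.    81.5] xhead 1.526 j6 -0.56 t 3.4 F [0.1 0.1 0.5] M [ 0.05 -0.02  0.03]
```

```bash
python3 -m crank '[[[0,0.08,0.9,0,0,-0.1,85],[0,0,0.9,0,0,0,85],[0,0,0.7,0,0,0,85],[0,0,0.4,0,0,0,85],[0,0,0,0,0,0,85],[0,0,0,0,0,0,30],[0,0,0,0,0,0,30],[0,0,0,0,0,0,30]]]' 40
python3 -m crank '[[[0,0,0,0,0,0,20],[0,0,0,0,0,0,20],[0,0,-0.2,0,0,0,20],[0,0,-0.5,0,0,0,20],[0,0,-0.9,0,0,0,20],[0,0,-1,0,0,0,20],[0,0,-1,0,0,0,20],[0,0,-1,0,0,0,20]]]'
python3 -m crank '[[[0,0,-1,0,0,0,20],[0,0,-1,0,0,0,20],[0,0,-1,0,0,0,20],[0.8,0,-1,0,0,0,20],[1,0,0,0,0,0,20],[1,0,0,0,0,0,20],[1,0,0,0,0,0,20],[0,0,0,0,0,0,20]]]'
python3 - <<'E'
from h import *
s=sense();report([550,0,220],1.5);cv2.imwrite("pics/w2.png",capture("wrist"))
np.save("w2.npy",T_tool(s))
E
```

```text
time_s: 4.2
eef_pos: [555.2, -241.4, 13.2]
ee_rot: [0.001, 0.717, 0.697, 0.0]
force: [0.7, -0.8, -0.7]
grip_width: 0.51
grip_force: 0.0
time_s: 5.0
eef_pos: [555.0, -241.1, 129.2]
ee_rot: [0.0, 0.717, 0.697, 0.0]
force: [-0.0, 0.0, -0.3]
grip_width: 0.236
grip_force: 0.0
time_s: 5.8
eef_pos: [557.8, -143.7, 228.4]
ee_rot: [0.0, 0.716, 0.698, 0.001]
force: [-0.6, 0.0, 0.0]
grip_width: 0.232
grip_force: 0.0
shift [ 5.74 -0.46  0.34] turnz 0.32 (or half turn) 22.82 -22.18 tcp [ 557.8 -143.7  228.4] xhead 1.545 j6 -0.43 t 5.8 F [-0.6  0.   0. ] M [ 0.01  0.02 -0.02]
```

View pics/w2.png

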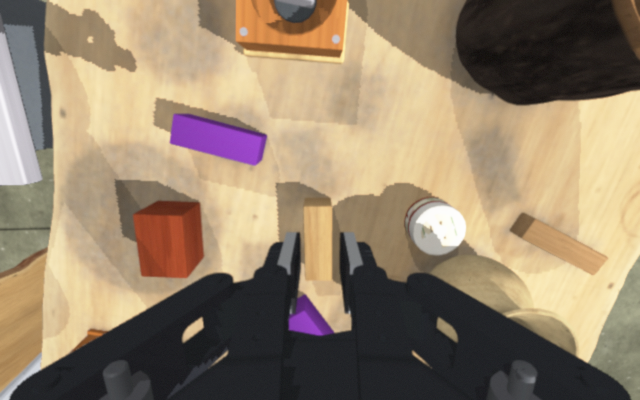

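The lift began before the slow fingers had closed. The block is still on the table, with its top from (304,200) to (333,280). I'll measure it again and wait longer this time.

Run:
```python
from h import *
T=np.load("w2.npy");im=cv2.imread("pics/w2.png")
s={"ee_rot":np.roll(R.from_matrix(T[:3,:3]).as_quat(),1),"eef_pos":T[:3,3]}
hsv=cv2.cvtColor(im,cv2.COLOR_BGR2HSV)
m=cv2.inRange(hsv,(8,100,150),(25,255,255))
for r in (206,215,225,270): 
    x=np.where(m[r,295:345])[0]+295; print(r,x.min(),x.max())
y=np.where(m[190:300,318])[0]+190;print(y.min(),y.max())
p=np.array([onz("wrist",q,42,s) for q in [(304,206),(331,206),(333,280),(306,280)]]);c=p.mean(0);print(p.round(1),c)
v=p[0]+p[1]-p[2]-p[3];print(np.linalg.norm(v)/2,np.degrees(np.arctan2(v[1],v[0])))
report([c[0],c[1],8],np.arctan2(v[1],v[0]))
```

```text
206 304 331
215 304 332
225 304 332
270 305 332
205 280
[[ 536.9 -187.6   42. ]
 [ 570.4 -188.5   42. ]
 [ 571.4 -291.9   42. ]
 [ 535.4 -290.9   42. ]] [ 553.52238829 -239.7586159    42.        ]
103.33931136242606 89.8653100806152
shift [-3.78 -0.08  8.81] turnz -0.17 (or half turn) 22.33 -22.67 tcp [ 557.7 -145.2  228.3] xhead 1.544 j6 -0.43 t 5.85 F [ 0.7  0.  -0.5] M [-0.02 -0.   -0.02]
```

```bash
python3 -m crank '[[[-1,-0.08,0,0,0,-0.17,85],[-1,0,0,0,0,0,85],[-1,0,0.8,0,0,0,85],[-0.78,0,1,0,0,0,85],[0,0,1,0,0,0,85],[0,0,1,0,0,0,85],[0,0,1,0,0,0,85],[0,0,1,0,0,0,85]]]'
python3 - <<'E'
from h import *
print(sense()["grip_width"]);report([553.5,-239.8,8],np.radians(89.8))
E
```

```text
time_s: 6.65
eef_pos: [554.3, -241.8, 81.6]
ee_rot: [0.0, 0.709, 0.705, -0.0]
force: [0.7, -1.0, -0.6]
grip_width: 0.991
grip_force: 0.0
0.9908331364088678
shift [ 0.08 -0.03  2.94] turnz -0.02 (or half turn) 22.48 -22.52 tcp [ 554.3 -241.8   81.6] xhead 1.565 j6 -0.6 t 6.65 F [ 0.7 -1.  -0.6] M [-0.01 -0.01 -0.04]
```

```bash
python3 -m crank '[[[0.08,-0.03,0.95,0,0,0,85],[0,0,0.95,0,0,0,85],[0,0,0.7,0,0,0,85],[0,0,0.25,0,0,0,60],[0,0,0,0,0,0,20],[0,0,0,0,0,0,20],[0,0,0,0,0,0,20],[0,0,0,0,0,0,20]]]' 50
python3 -m crank '[[[0,0,0,0,0,0,20],[0,0,0,0,0,0,20],[0,0,0,0,0,0,20],[0,0,0,0,0,0,20],[0,0,0,0,0,0,20],[0,0,-0.2,0,0,0,20],[0,0,-0.5,0,0,0,20],[0,0,-0.9,0,0,0,20]]]'
python3 -c "
from h import *
report([553.5,-239.8,228],np.radians(89.8))"
```

```text
time_s: 7.45
eef_pos: [551.1, -239.3, 14.7]
ee_rot: [-0.002, 0.708, 0.706, -0.003]
force: [-25.3, 3.7, 35.6]
grip_width: 0.239
grip_force: 17.2
time_s: 8.25
eef_pos: [553.4, -238.4, 51.5]
ee_rot: [-0.001, 0.709, 0.705, -0.0]
force: [0.3, 0.1, -0.9]
grip_width: 0.23
grip_force: 0.0
shift [-0.05 -0.   -7.06] turnz -0.01 (or half turn) 22.49 -22.51 tcp [ 553.4 -238.4   51.5] xhead 1.566 j6 -0.6 t 8.25 F [ 0.3  0.1 -0.9] M [-0.06  0.04 -0.  ]
```

```bash
python3 -m crank '[[[0,0,-0.5,0,0,0,85],[0.5,0,-1,0,0,0,85],[1,0,-1,0,0,0,85],[1,0,-1,0,0,0,85],[0.5,0,-1,0,0,0,85],[0,0,-1,0,0,0,85],[0,0,-0.5,0,0,0,85],[0,0,0,0,0,0,85]]]'
python3 - <<'E'
from h import *
s=sense();report([553.5,-239.8,8],1.5);cv2.imwrite("pics/w3.png",capture("wrist"))
np.save("w3.npy",T_tool(s))
E
```

```text
time_s: 9.05
eef_pos: [554.7, -164.0, 202.7]
ee_rot: [0.002, 0.709, 0.705, 0.001]
force: [0.4, 0.1, 1.3]
grip_width: 0.995
grip_force: 0.0
shift [-3.02 -0.06  7.79] turnz 0.47 (or half turn) 22.97 -22.03 tcp [ 554.7 -164.   202.7] xhead 1.566 j6 -0.49 t 9.05 F [0.4 0.1 1.3] M [-0.    0.    0.02]
```

View pics/w3.png

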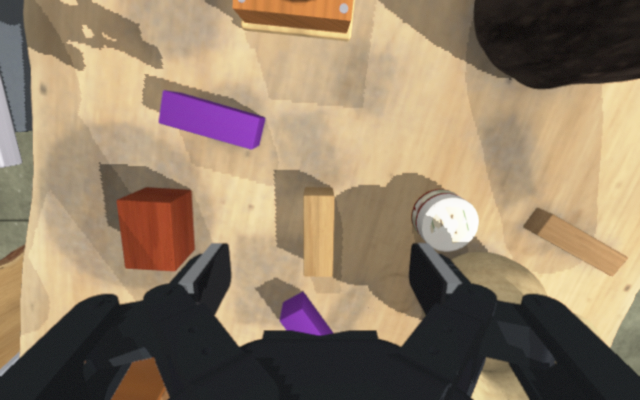

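The block is back upright in the same spot, (305,195) to (334,276), and the hand came up empty. I'll go down again and check with the fixed cameras before and while closing.

```bash
python3 -m crank '[[[-1,-0.06,0,0,0,0,85],[-1,0,0.5,0,0,0,85],[-1,0,1,0,0,0,85],[0,0,1,0,0,0,85],[0,0,1,0,0,0,85],[0,0,1,0,0,0,85],[0,0,1,0,0,0,85],[0,0,1,0,0,0,85]]]'
python3 -m crank '[[[0,0,0.6,0,0,0,70],[0,0,0.55,0,0,0,60],[0,0,0,0,0,0,50],[0,0,0,0,0,0,50],[0,0,0,0,0,0,50],[0,0,0,0,0,0,50],[0,0,0,0,0,0,50],[0,0,0,0,0,0,50]]]'
python3 - <<'E'
from h import *
T=np.load("w3.npy");im=cv2.imread("pics/w3.png")
s={"ee_rot":np.roll(R.from_matrix(T[:3,:3]).as_quat(),1),"eef_pos":T[:3,3]}
p=np.array([onz("wrist",q,42,s) for q in [(304.5,194.5),(334,194.5),(334.5,276),(304.5,276.5)]]);c=p.mean(0);print(p.round(1),c)
report([c[0],c[1],8],1.57)
a=capture("side")[130:230,280:400];b=capture("scene")[200:300,290:410]
cv2.imwrite("pics/c4.png",cv2.resize(np.hstack([a,b]),None,fx=3.3,fy=3.3,interpolation=cv2.INTER_CUBIC))
w=capture("wrist");cv2.imwrite("pics/w4.png",w)
E
```

```text
time_s: 9.9
eef_pos: [551.2, -238.3, 35.8]
ee_rot: [-0.001, 0.709, 0.705, -0.0]
force: [-0.5, -0.0, -0.5]
grip_width: 0.995
grip_force: 0.0
time_s: 10.7
eef_pos: [552.3, -238.7, 10.1]
ee_rot: [0.0, 0.709, 0.705, 0.0]
force: [-0.2, 0.3, -0.8]
grip_width: 0.588
grip_force: 0.0
[[ 537.3 -187.    42. ]
 [ 570.9 -187.2   42. ]
 [ 572.3 -291.3   42. ]
 [ 535.3 -291.8   42. ]] [ 553.91635951 -239.31338566   42.        ]
shift [-0.03  0.06  0.08] turnz -0.03 (or half turn) 22.47 -22.53 tcp [ 552.3 -238.7   10.1] xhead 1.566 j6 -0.6 t 10.7 F [-0.2  0.3 -0.8] M [-0.01  0.08 -0.  ]
```

View pics/c4.png

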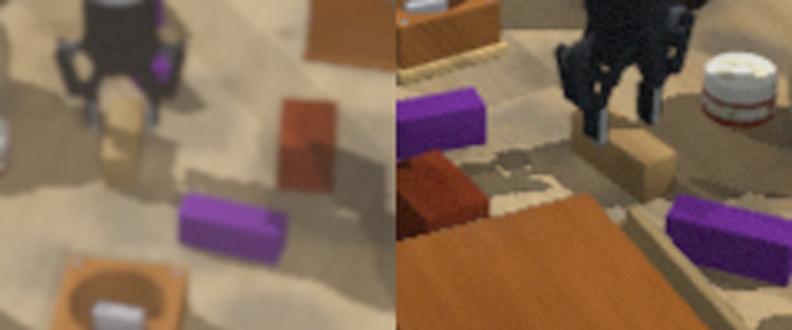

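The fingers look too high relative to the block in both views. I'll triangulate the fingertips: side (324,168) and (309,167), scene (351,242) and (368,237).

Run:
```python
from h import *
def tri(a,b):
    o,d=ray("scene",a);p,e=ray("side",b);t=np.linalg.lstsq(np.c_[d,-e],p-o,rcond=None)[0];return ((o+d*t[0]+p+e*t[1])/2).round(0),np.linalg.norm(o+d*t[0]-p-e*t[1]).round(1)
print("near finger",tri((351,242),(324,168)),"far",tri((367.6,237),(309,167)))
# block top corners: scene crop (580,118) far-left? ; (675,160) ; side (105,85),(140,150)
f=lambda x,y:(280+x/3.3,130+y/3.3); g=lambda x,y:(290+(x-396)/3.3,200+y/3.3)
print("block +y/-x top corner", [onz("side",f(*q),42).round(0) for q in [(104,150),(142,152)]])
print("block -y top corners", [onz("scene",g(*q),42).round(0) for q in [(640,168),(675,152)]])
```

```text
near finger (array([ 526., -238.,   43.]), np.float64(2.0)) far (array([ 581., -245.,   42.]), np.float64(1.5))
block +y/-x top corner [array([ 567., -196.,   42.]), array([ 528., -194.,   42.])]
block -y top corners [array([ 526., -293.,   42.]), array([ 567., -292.,   42.])]
```

The fingertips are at z of about 42 while the TCP reads 10. The wrist view's finger spacing gives the same result, so the real tips sit about 30 mm behind the stated TCP. I'll allow for that and go down another 27 mm, watching the force.

```bash
python3 -m crank '[[[0,0,0,0,0,0,70],[0,0,0,0,0,0,70],[0,0.05,0.2,0,0,0,70],[0,0,0.2,0,0,0,70],[0,0,0.2,0,0,0,70],[0,0,0.2,0,0,0,70],[0,0,0.1,0,0,0,70],[0,0,0,0,0,0,70]]]' 40
python3 -m crank '[[[0,0,0.1,0,0,0,50],[0,0,0,0,0,0,25],[0,0,0,0,0,0,25],[0,0,0,0,0,0,25],[0,0,0,0,0,0,25],[0,0,0,0,0,0,25],[0,0,0,0,0,0,25],[0,0,0,0,0,0,25]]]'
```

```text
time_s: 11.65
eef_pos: [553.3, -238.5, -13.2]
ee_rot: [-0.0, 0.709, 0.705, -0.0]
force: [-0.0, -0.5, 0.2]
grip_width: 0.82
grip_force: 0.0
time_s: 12.45
eef_pos: [553.5, -238.7, -15.1]
ee_rot: [0.0, 0.709, 0.705, 0.0]
force: [0.7, -0.6, 2.4]
grip_width: 0.415
grip_force: 42.0
```

The block is gripped: 35.5 mm wide at 42 N. I'll lift and go over to the jig.

```bash
python3 -m crank '[[[0,0,-0.3,0,0,0,25],[0,0,-0.8,0,0,0,25],[0,0,-1,0,0,0,25],[0,0,-1,0,0,0,25],[0,0,-1,0,0,0,25],[0,0,-1,0,0,0,25],[0.5,0,-1,0,0,0,25],[1,0,-1,0,0,0,25]]]'
python3 -m crank '[[[1,0,-1,0,0,0,25],[1,0,-1,0,0,0,25],[1,0,-1,0,0,0,25],[1,0,0,0,0,0,25],[1,0,0,0,0,0,25],[1,0,0,0,0,0,25],[1,0,0,0,0,0,25],[1,0,0,0,0,0,25]]]'
python3 -m crank '[[[1,0,0,0,0,0,25],[1,0,0,0,0,0,25],[1,0,0,0,0,0,25],[1,0,0,0,0,0,25],[0.8,0,0,0,0,0,25],[0,0,0,0,0,0,25],[0,0,0,0,0,0,25],[0,0,0,0,0,0,25]]]'
python3 - <<'E'
from h import *
s=sense();report([553.5,120,230],1.57);cv2.imwrite("pics/w5.png",capture("wrist"))
np.save("w5.npy",T_tool(s))
E
```

```text
time_s: 13.25
eef_pos: [553.3, -201.7, 163.4]
ee_rot: [-0.0, 0.709, 0.705, -0.0]
force: [0.3, 0.3, -1.5]
grip_width: 0.413
grip_force: 41.6
time_s: 14.05
eef_pos: [554.2, -0.1, 237.5]
ee_rot: [-0.0, 0.709, 0.705, -0.0]
force: [0.7, -0.5, -0.7]
grip_width: 0.415
grip_force: 41.7
time_s: 14.85
eef_pos: [555.2, 118.1, 237.3]
ee_rot: [0.0, 0.709, 0.705, -0.0]
force: [0.1, -0.7, -1.4]
grip_width: 0.419
grip_force: 41.7
shift [ 0.08 -0.07  0.29] turnz -0.03 (or half turn) 22.47 -22.53 tcp [555.2 118.1 237.3] xhead 1.565 j6 0.01 t 14.85 F [ 0.1 -0.7 -1.4] M [ 0.04 -0.02 -0.05]
```

View pics/w5.png

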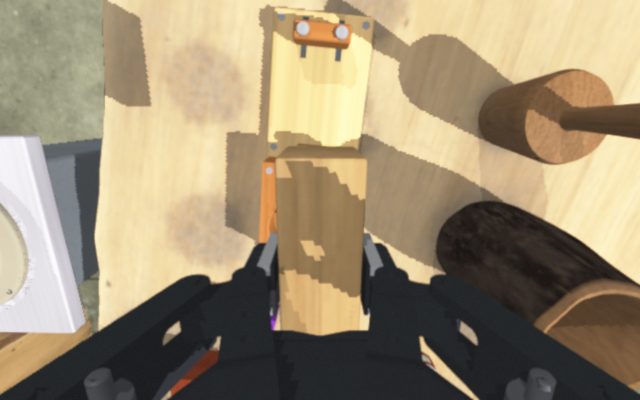

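The wrist view shows the held block at (320,240), the bed plate at columns 270–370 and rows 10–150, and the orange stop bar at (322,33). The housing lies under the block. I'll fit the plate edges.

Run:
```python
from h import *
T=np.load("w5.npy");im=cv2.imread("pics/w5.png")
s={"ee_rot":np.roll(R.from_matrix(T[:3,:3]).as_quat(),1),"eef_pos":T[:3,3]}
hsv=cv2.cvtColor(im,cv2.COLOR_BGR2HSV)
print(hsv[90,[255,262,266,270,274,280,300,350,360,364,368,372,376,385]].tolist())
m=cv2.inRange(hsv,(18,85,200),(35,255,255));m[:, :255]=0;m[:,385:]=0
L=[];Rr=[]
for r in range(62,128,6):
    x=np.where(m[r])[0]; L.append(onz("wrist",(x.min(),r),15,s));Rr.append(onz("wrist",(x.max()+1,r),15,s));print(r,x.min(),x.max(),L[-1][:2].round(1),Rr[-1][:2].round(1))
for E_ in (L,Rr):
    E_=np.array(E_);vx,vy,x0,y0=cv2.fitLine(E_[:,:2].astype(np.float32),cv2.DIST_HUBER,0,.01,.01).ravel();vx,vy=(vx,vy) if vy>0 else (-vx,-vy);print("edge",np.degrees(np.arctan2(vy,vx)),x0,y0)
o=cv2.inRange(hsv,(3,150,100),(15,255,255));o[:15]=0;o[60:]=0;o[:,:285]=0;o[:,360:]=0
c=max(cv2.findContours(o,0,1)[0],key=cv2.contourArea);r=cv2.minAreaRect(c);print(r,cv2.boxPoints(r).round(1).tolist())
print([onz("wrist",q,53,s).round(1) for q in cv2.boxPoints(r)])
x=cv2.inRange(hsv,(3,150,100),(15,255,255));ys=[np.where(x[155:235,c])[0]+155 for c in (262,266,270)];print([(y.min(),y.max()) for y in ys if len(y)])
for q in [(272,8),(376,14)]: print("far corner",onz("wrist",q,15,s))
cv2.imwrite("pics/w5c.png",cv2.resize(im[0:170,230:400],None,fx=4.5,fy=3.5,interpolation=cv2.INTER_CUBIC))
```

```text
[[21, 78, 241], [17, 92, 172], [17, 95, 166], [19, 107, 219], [24, 85, 251], [25, 79, 252], [24, 84, 252], [28, 61, 255], [27, 62, 254], [27, 61, 255], [17, 78, 220], [21, 73, 237], [21, 70, 241], [21, 68, 244]]
62 271 342 [496.6 244.8] [583.6 244.2]
68 271 341 [496.2 238. ] [582.4 237.5]
74 260 343 [482.5 231.3] [585.  230.6]
80 271 342 [495.6 224.3] [583.8 223.7]
86 261 323 [482.9 217.4] [560.5 216.9]
92 259 323 [480.1 210.4] [560.5 209.8]
98 270 365 [493.4 203.2] [612.7 202.5]
104 258 364 [478.  196.2] [611.7 195.3]
110 259 364 [478.9 188.9] [611.9 188.1]
116 258 363 [477.2 181.7] [610.9 180.8]
122 258 320 [476.7 174.3] [556.6 173.7]
edge 72.77698 485.0401 207.70253
edge 121.75999 595.216 213.27629
((321.88494873046875, 33.59315490722656), (57.36726760864258, 23.606420516967773), 6.009005546569824) [[292.1000061035156, 42.29999923706055], [294.6000061035156, 18.899999618530273], [351.6000061035156, 24.899999618530273], [349.20001220703125, 48.29999923706055]]
[array([525.8, 258.6,  53. ]), array([529.1, 281.4,  53. ]), array([589.5, 275.3,  53. ]), array([587.3, 252.3,  53. ])]
[(np.int64(182), np.int64(234)), (np.int64(160), np.int64(234)), (np.int64(158), np.int64(231))]
far corner [500.38207924 303.28612144  15.        ]
far corner [621.41017966 296.30009593  15.        ]
```

Run:
```python
from h import *
T=np.load("w5.npy");im=cv2.imread("pics/w5.png")
s={"ee_rot":np.roll(R.from_matrix(T[:3,:3]).as_quat(),1),"eef_pos":T[:3,3]}
hsv=cv2.cvtColor(im,cv2.COLOR_BGR2HSV)
for r in range(4,56): print(r,hsv[r,314:330].mean(0).round(0).astype(int).tolist(),end=" | ")
print()
for r in range(144,172,2): print(r,hsv[r,268:273].mean(0).round(0).astype(int).tolist(),end=" | ")
print()
for r in (5,8,11,14,17,20): print(r,onz("wrist",(322,r),15,s)[:2].round(1),onz("wrist",(322,r),53,s)[:2].round(1))
for r in (40,44,48): print(r,onz("wrist",(322,r),53,s)[:2].round(1),onz("wrist",(322,r),15,s)[:2].round(1))
for r in (152,156,160): print(r,onz("wrist",(270,r),62,s)[:2].round(1))
```

```text
4 [20, 75, 216] | 5 [20, 75, 211] | 6 [19, 75, 207] | 7 [20, 76, 206] | 8 [20, 76, 206] | 9 [19, 78, 202] | 10 [18, 84, 182] | 11 [18, 91, 180] | 12 [19, 100, 214] | 13 [22, 97, 240] | 14 [23, 92, 248] | 15 [23, 90, 249] | 16 [23, 93, 246] | 17 [21, 100, 228] | 18 [20, 101, 211] | 19 [20, 103, 204] | 20 [18, 110, 191] | 21 [16, 128, 185] | 22 [14, 153, 197] | 23 [14, 163, 214] | 24 [14, 164, 223] | 25 [14, 163, 225] | 26 [14, 164, 226] | 27 [14, 164, 225] | 28 [14, 165, 225] | 29 [14, 165, 226] | 30 [14, 164, 228] | 31 [14, 163, 229] | 32 [14, 163, 231] | 33 [15, 162, 233] | 34 [15, 161, 235] | 35 [15, 160, 236] | 36 [15, 161, 236] | 37 [15, 162, 235] | 38 [14, 163, 230] | 39 [14, 164, 219] | 40 [14, 165, 197] | 41 [14, 164, 167] | 42 [14, 164, 145] | 43 [14, 162, 140] | 44 [13, 161, 139] | 45 [14, 155, 142] | 46 [15, 137, 168] | 47 [18, 117, 208] | 48 [20, 105, 233] | 49 [21, 100, 239] | 50 [22, 99, 240] | 51 [22, 99, 240] | 52 [22, 99, 240] | 53 [22, 99, 240] | 54 [22, 98, 240] | 55 [22, 99, 240] | 
144 [17, 71, 160] | 146 [38, 53, 151] | 148 [15, 68, 161] | 150 [18, 101, 180] | 152 [19, 107, 185] | 154 [18, 108, 184] | 156 [16, 124, 166] | 158 [14, 158, 140] | 160 [13, 163, 137] | 162 [14, 165, 184] | 164 [14, 163, 227] | 166 [13, 141, 224] | 168 [8, 44, 207] | 170 [77, 18, 203] | 
5 [558.5 306. ] [558.1 294.3]
8 [558.4 302.8] [558.1 291.5]
11 [558.4 299.7] [558.1 288.6]
14 [558.4 296.5] [558.1 285.8]
17 [558.4 293.4] [558.1 282.9]
20 [558.4 290.2] [558.1 280.1]
40 [558.  260.7] [558.3 268.7]
44 [558.  256.7] [558.3 264.3]
48 [557.9 252.7] [558.3 260. ]
152 [497.9 142.1]
156 [497.6 137.5]
160 [497.4 132.9]
```

```bash
python3 -m crank '[[[0.5,-0.05,0,0,0,0.54,25],[1,0,0,0,0,0,25],[1,0,0,0,0,0,25],[0.8,0,0,0,0,0,25],[0,0,1,0,0,0,25],[0,0,1,0,0,0,25],[0,0,1,0,0,0,25],[0,0,0.5,0,0,0,25]]]'
python3 -m crank '[[[0,0,1,0,0,0,25],[0,0,1,0,0,0,25],[0,0,1,0,0,0,25],[0,0,0,0,0,0,25],[0,0,0,0,0,0,25],[0,0,0,0,0,0,25],[0,0,0,0,0,0,25],[0,0,0,0,0,0,25]]]'
python3 -c "
from h import *
report([553.0,203.2,0.5],1.4905)"
```

```text
time_s: 15.7
eef_pos: [558.9, 200.3, 147.7]
ee_rot: [-0.001, 0.735, 0.678, -0.001]
force: [0.1, -0.6, -1.6]
grip_width: 0.414
grip_force: 41.7
time_s: 16.5
eef_pos: [560.0, 201.2, 75.7]
ee_rot: [0.0, 0.735, 0.678, 0.001]
force: [0.1, 1.2, -1.9]
grip_width: 0.411
grip_force: 41.5
shift [ 0.06 -0.29  3.01] turnz 0.0 (or half turn) 22.5 -22.5 tcp [560.  201.2  75.7] xhead 1.491 j6 0.23 t 16.5 F [ 0.1  1.2 -1.9] M [0.03 0.01 0.02]
```

```bash
python3 -m crank '[[[0.06,-0.29,0.6,0,0,0,25],[0,0,0.6,0,0,0,25],[0,0,0.6,0,0,0,25],[0,0,0.5,0,0,0,25],[0,0,0.3,0,0,0,25],[0,0,0.15,0,0,0,25],[0,0,0,0,0,0,25],[0,0,0,0,0,0,25]]]'
python3 -c "
from h import *
report([553.0,203.2,0.5],1.4905)"
```

```text
time_s: 17.3
eef_pos: [552.9, 203.3, 6.6]
ee_rot: [0.0, 0.735, 0.678, 0.0]
force: [-0.1, 0.0, -1.4]
grip_width: 0.418
grip_force: 41.6
shift [-0.    0.    0.24] turnz 0.0 (or half turn) 22.5 -22.5 tcp [552.9 203.3   6.6] xhead 1.491 j6 0.23 t 17.3 F [-0.1  0.  -1.4] M [-0.    0.05 -0.  ]
```

```bash
python3 -m crank '[[[0,0,0.08,0,0,0,25],[0,0,0.08,0,0,0,25],[0,0,0.08,0,0,0,25],[0,0,0,0,0,0,25],[0,0,0,0,0,0,40],[0,0,0,0,0,0,50],[0,0,0,0,0,0,60],[0,0,0,0,0,0,70]]]'
python3 -m crank '[[[0,0,0,0,0,0,70],[0,0,-0.5,0,0,0,70],[0,0,-1,0,0,0,70],[0,0,-1,0,0,0,70],[0,0,-1,0,0,0,70],[0,0,-1,0,0,0,70],[0,0,-1,0,0,0,70],[0,0,-1,0,0,0,70]]]'
python3 -m crank '[[[-1,0,-1,0,0,-1,70],[-1,0,-1,0,0,-1,70],[-1,0,0,0,0,-1,70],[-1,0,0,0,0,-1,70],[-0.5,0,0,0,0,0,70],[0,0,0,0,0,0,70],[0,0,0,0,0,0,70],[0,0,0,0,0,0,70]]]'
python3 - <<'E'
from h import *
s=sense();report([540,46,230],np.pi);cv2.imwrite("pics/w6.png",capture("wrist"))
np.save("w6.npy",T_tool(s))
cv2.imwrite("pics/side6.png",capture("side"))
E
```

```text
time_s: 18.1
eef_pos: [552.5, 203.3, 0.1]
ee_rot: [0.0, 0.735, 0.678, 0.0]
force: [-0.6, -0.3, 0.3]
grip_width: 0.822
grip_force: 0.0
time_s: 18.9
eef_pos: [552.4, 203.2, 164.7]
ee_rot: [0.0, 0.735, 0.678, 0.0]
force: [0.5, -0.6, 0.3]
grip_width: 0.819
grip_force: 0.0
time_s: 19.7
eef_pos: [570.7, 95.2, 212.6]
ee_rot: [-0.0, 0.52, 0.854, 0.0]
force: [-0.5, 0.7, -0.2]
grip_width: 0.819
grip_force: 0.0
shift [-1.18 -2.   -0.7 ] turnz -7.83 (or half turn) 14.67 -30.33 tcp [570.7  95.2 212.6] xhead 2.049 j6 -0.51 t 19.7 F [-0.5  0.7 -0.2] M [ 0.02 -0.03 -0.01]
```

View pics/w6.png

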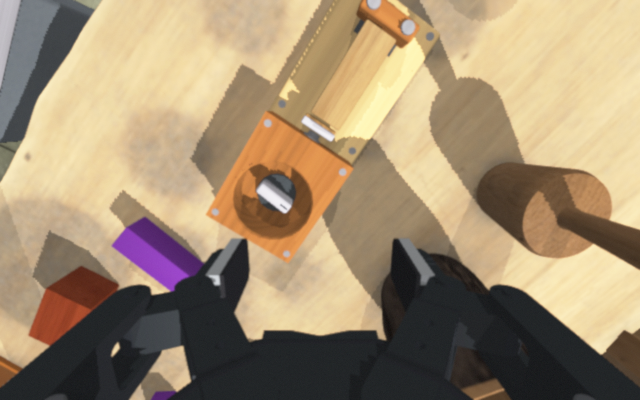

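The view shows the block lying on the bed, in line with the jig. The housing corners are about (268,111), (353,164), (288,260) and (207,214), and the white grip bar is near (275,197) in the well.

Run:
```python
from h import *
T=np.load("w6.npy");im=cv2.imread("pics/w6.png")
s={"ee_rot":np.roll(R.from_matrix(T[:3,:3]).as_quat(),1),"eef_pos":T[:3,3]}
hsv=cv2.cvtColor(im,cv2.COLOR_BGR2HSV)
m=cv2.inRange(hsv,(0,0,150),(179,50,255));roi=np.zeros_like(m);roi[175:222,245:305]=255;m&=roi
c=max(cv2.findContours(m,0,1)[0],key=cv2.contourArea);r=cv2.minAreaRect(c);b=cv2.boxPoints(r);print(r,b.round(1).tolist())
p=np.array([onz("wrist",q,52,s) for q in b]);print(p.round(1).tolist(),p.mean(0))
for i in (0,1): e=p[i+1]-p[i];print(np.linalg.norm(e),np.degrees(np.arctan2(e[1],e[0])))
o=cv2.inRange(hsv,(3,120,60),(17,255,255));roi[:]=0;roi[105:265,200:358]=255;o&=roi
c=max(cv2.findContours(o,0,1)[0],key=cv2.contourArea);h=cv2.approxPolyDP(cv2.convexHull(c),8,True)[:,0];print(h.tolist())
q=np.array([onz("wrist",v,62,s) for v in [(268,111),(353,164),(288,260),(207,214)]]);print(q.round(1).tolist(),q.mean(0))
ax=(q[0]+q[1]-q[2]-q[3])/2;print(np.linalg.norm(ax),np.degrees(np.arctan2(ax[1],ax[0])))
u=ax/np.linalg.norm(ax);print("well from housing",(q.mean(0)-12.5*u).round(1),"origin",(q.mean(0)+92.5*u).round(1))
J=np.array([548.8,150.5]);print("well from jig est",J-105*np.array([.0802,.9968]))
```

```text
((273.76971435546875, 197.50387573242188), (38.52119064331055, 12.876363754272461), 37.69424057006836) [[254.60000610351562, 190.8000030517578], [262.5, 180.60000610351562], [292.8999938964844, 204.1999969482422], [285.1000061035156, 214.39999389648438]]
[[512.7, 44.9, 52.0], [515.8, 59.8, 52.0], [558.4, 50.6, 52.0], [555.7, 35.3, 52.0]] [535.65421015  47.67023058  52.        ]
15.202206953960067 78.43546555429654
43.570950207216725 -12.108277230506914
[[265, 111], [353, 168], [288, 262], [206, 214]]
[[491.1, 132.0, 62.0], [595.3, 124.0, 62.0], [582.7, -10.6, 62.0], [476.8, -1.2, 62.0]] [536.47679677  61.05511593  62.        ]
134.5184907294697 84.23585873446783
well from housing [535.2  48.6  62. ] origin [545.8 153.1  62. ]
well from jig est [540.379  45.836]
```

```bash
python3 -m crank '[[[-1,-0.5,0,0,0,0,32],[-0.2,-0.8,0,0,0,0,32],[0,-0.7,0,0,0,-1,32],[0,0,0.5,0,0,-1,32],[0,0,1,0,0,-1,32],[0,0,1,0,0,-1,32],[0,0,0.5,0,0,-1,32],[0,0,0,0,0,-1,32]]]' 40
python3 -c "
from h import *
report([535.5,48,6],np.radians(167.9))"
```

```text
time_s: 20.6
eef_pos: [539.3, 45.2, 135.6]
ee_rot: [-0.002, 0.124, 0.992, 0.0]
force: [-1.7, 0.2, 0.2]
grip_width: 0.37
grip_force: 0.0
shift [0.15 0.07 5.19] turnz -0.27 (or half turn) 22.23 -22.77 tcp [539.3  45.2 135.6] xhead 2.893 j6 -1.45 t 20.6 F [-1.7  0.2  0.2] M [ 0.04 -0.   -0.04]
```

```bash
python3 -m crank '[[[0.15,0.07,0,0,0,-0.3,32],[0,0,0.6,0,0,0,32],[0,0,0.6,0,0,0,32],[0,0,0,0,0,0,32],[0,0,0,0,0,0,32],[0,0,0,0,0,0,32],[0,0,0,0,0,0,32],[0,0,0,0,0,0,32]]]'
python3 - <<'E'
from h import *
s=sense();im=capture("wrist");cv2.imwrite("pics/w7.png",im)
hsv=cv2.cvtColor(im,cv2.COLOR_BGR2HSV)
m=cv2.inRange(hsv,(0,0,150),(179,50,255));m[:,:240]=0;m[:,400:]=0
for c in cv2.findContours(m,0,1)[0]:
    if cv2.contourArea(c)>150:
        r=cv2.minAreaRect(c);b=cv2.boxPoints(r);p=np.array([onz("wrist",q,52,s) for q in b]);e=[p[1]-p[0],p[2]-p[1]]
        print(r,p.mean(0).round(1),[(np.linalg.norm(v).round(1),np.degrees(np.arctan2(v[1],v[0])).round(1)) for v in e])
report([535.5,48,6],np.radians(167.9))
E
```

```text
time_s: 21.4
eef_pos: [537.4, 47.2, 108.0]
ee_rot: [0.0, 0.106, 0.994, -0.0]
force: [0.9, -0.5, 0.0]
grip_width: 0.375
grip_force: 0.0
((318.4999694824219, 198.49998474121094), (16.999996185302734, 52.99999237060547), 0.0) [534.5  46.3  52. ] [(np.float64(43.2), np.float64(167.3)), (np.float64(13.0), np.float64(77.8))]
shift [0.08 0.02 4.07] turnz -0.01 (or half turn) 22.49 -22.51 tcp [537.3  47.2 107.9] xhead 2.929 j6 -1.49 t 21.45 F [0.1 0.6 0.5] M [ 0.01 -0.    0.03]
```

```bash
python3 -m crank '[[[0.1,0.02,0.8,0,0,0,32],[0,0,0.8,0,0,0,32],[0,0,0.8,0,0,0,32],[0,0,0.4,0,0,0,32],[0,0,0.2,0,0,0,32],[0,0,0.2,0,0,0,32],[0,0,0.1,0,0,0,32],[0,0,0,0,0,0,32]]]'
python3 -c "
from h import *
report([535,47,6],np.radians(167.5))"
```

```text
time_s: 22.25
eef_pos: [535.0, 48.2, 25.2]
ee_rot: [0.0, 0.106, 0.994, -0.0]
force: [0.2, -0.0, -0.1]
grip_width: 0.374
grip_force: 0.0
shift [-0.01 -0.05  0.77] turnz 0.04 (or half turn) 22.54 -22.46 tcp [535.   48.2  25.2] xhead 2.929 j6 -1.49 t 22.25 F [ 0.2 -0.  -0.1] M [0.04 0.01 0.02]
```

```bash
python3 -m crank '[[[0,-0.04,0.2,0,0,0,32],[0,0,0.2,0,0,0,32],[0,0,0.2,0,0,0,32],[0,0,0.15,0,0,0,32],[0,0,0,0,0,0,32],[0,0,0,0,0,0,25],[0,0,0,0,0,0,18],[0,0,0,0,0,0,8]]]' 60
python3 -m crank '[[[0,0,0,0,0,0,5],[0,0,0,0,0,0,5],[0,0,0,0,0,0,5],[0,0,0,0,0,0,5],[0,0,0,0,0,0,5],[0,0,0,0,0,0,5],[0,0,0,0,0,0,5],[0,0,0,0,0,0,5]]]'
python3 -c "
from h import *
report([535,47,6],np.radians(167.5))"
```

```text
time_s: 23.05
eef_pos: [534.7, 46.8, 6.7]
ee_rot: [0.0, 0.106, 0.994, -0.0]
force: [-0.9, -2.6, 1.9]
grip_width: 0.142
grip_force: 58.7
time_s: 23.85
eef_pos: [534.8, 46.8, 6.7]
ee_rot: [0.0, 0.106, 0.994, -0.0]
force: [-2.9, -4.3, 5.5]
grip_width: 0.144
grip_force: 59.2
shift [-0.01  0.01  0.03] turnz 0.04 (or half turn) 22.54 -22.46 tcp [534.8  46.8   6.7] xhead 2.929 j6 -1.49 t 23.85 F [-2.9 -4.3  5.5] M [-0.73  0.5  -0.26]
```

The bar is pinched at 59 N. Now I'll turn it clockwise through the free range, logging angle and moment after each call.

```bash
cat > m.py <<'E'
from h import *
s=sense();x=T_tool(s)[:3,0]
print("turned",round(2.929-np.arctan2(x[1],x[0])%(2*np.pi),4),"M",s["wrist_torque"].round(3),"F",s["force"].round(1),"xyz",s["eef_pos"].round(1),"gf",round(s["grip_force"],1),"t",s["time_s"])
E
python3 -m crank '[[[0,0,0,0,0,0.35,5],[0,0,0,0,0,0.35,5],[0,0,0,0,0,0.35,5],[0,0,0,0,0,0.35,5],[0,0,0,0,0,0.2,5],[0,0,0,0,0,0.1,5],[0,0,0,0,0,0.1,5],[0,0,0,0,0,0.1,5]]]' >/dev/null; python3 m.py
python3 -m crank '[[[0,0,0,0,0,0.1,5],[0,0,0,0,0,0.1,5],[0,0,0,0,0,0.1,5],[0,0,0,0,0,0.1,5],[0,0,0,0,0,0.1,5],[0,0,0,0,0,0.1,5],[0,0,0,0,0,0.1,5],[0,0,0,0,0,0.1,5]]]' >/dev/null; python3 m.py
```

```text
turned 0.2652 M [-0.475  0.372  0.26 ] F [-2.6 -3.   5.1] xyz [534.9  47.    6.7] gf 59.1 t 24.65
turned 0.3769 M [-0.317  0.305  0.255] F [-1.9 -2.2  5.4] xyz [534.9  47.1   6.7] gf 59.1 t 25.45
```

```bash
for i in 1; do python3 -m crank '[[[0,0,0,0,0,0.1,5],[0,0,0,0,0,0.1,5],[0,0,0,0,0,0.1,5],[0,0,0,0,0,0.1,5],[0,0,0,0,0,0.1,5],[0,0,0,0,0,0.1,5],[0,0,0,0,0,0.1,5],[0,0,0,0,0,0.1,5]]]' >/dev/null; done; python3 m.py
python3 -m crank '[[[0,0,0,0,0,0.1,5],[0,0,0,0,0,0.1,5],[0,0,0,0,0,0.1,5],[0,0,0,0,0,0.1,5],[0,0,0,0,0,0.1,5],[0,0,0,0,0,0.1,5],[0,0,0,0,0,0.1,5],[0,0,0,0,0,0.1,5]]]' >/dev/null; python3 m.py
```

```text
turned 0.4888 M [-0.3    0.234  0.299] F [-1.4 -2.1  5.3] xyz [535.   47.1   6.7] gf 59.1 t 26.25
turned 0.6006 M [-0.214  0.225  0.22 ] F [-1.2 -2.1  5. ] xyz [535.   47.2   6.7] gf 59.1 t 27.05
```

```bash
python3 -m crank '[[[0,0,0,0,0,0.1,5],[0,0,0,0,0,0.1,5],[0,0,0,0,0,0.1,5],[0,0,0,0,0,0.1,5],[0,0,0,0,0,0.1,5],[0,0,0,0,0,0.1,5],[0,0,0,0,0,0.1,5],[0,0,0,0,0,0.1,5]]]' >/dev/null; python3 m.py
```

```text
turned 0.7124 M [-0.163  0.131  0.254] F [-0.6 -0.2  6. ] xyz [535.1  47.3   6.7] gf 59.1 t 27.85
```

```bash
python3 -m crank '[[[0,0,0,0,0,0.1,5],[0,0,0,0,0,0.1,5],[0,0,0,0,0,0.1,5],[0,0,0,0,0,0.1,5],[0,0,0,0,0,0.1,5],[0,0,0,0,0,0,5],[0,0,0,0,0,0,5],[0,0,0,0,0,0.1,5]]]' >/dev/null; python3 m.py
```

```text
turned 0.796 M [-0.067  0.051  0.285] F [-0.7 -0.7  5.5] xyz [535.2  47.3   6.7] gf 59.1 t 28.65
```

```bash
python3 -m crank '[[[0,0,0,0,0,0.05,5],[0,0,0,0,0,0.05,5],[0,0,0,0,0,0.05,5],[0,0,0,0,0,0.05,5],[0,0,0,0,0,0.05,5],[0,0,0,0,0,0.05,5],[0,0,0,0,0,0.05,5],[0,0,0,0,0,0.05,5]]]' >/dev/null; python3 m.py
```

```text
turned 0.852 M [-0.11  -0.027  0.205] F [0.  0.4 4.9] xyz [535.2  47.3   6.7] gf 59.1 t 29.45
```

```bash
python3 -m crank '[[[0,0,0,0,0,0.05,5],[0,0,0,0,0,0.05,5],[0,0,0,0,0,0.05,5],[0,0,0,0,0,0.05,5],[0,0,0,0,0,0.05,5],[0,0,0,0,0,0.05,5],[0,0,0,0,0,0.05,5],[0,0,0,0,0,0.05,5]]]' >/dev/null; python3 m.py
```

```text
turned 0.908 M [-0.021 -0.065  0.289] F [-1.1  0.2  4.9] xyz [535.3  47.3   6.7] gf 59.1 t 30.25
```

```bash
python3 -m crank '[[[0,0,0,0,0,0.05,5],[0,0,0,0,0,0.05,5],[0,0,0,0,0,0.05,5],[0,0,0,0,0,0.05,5],[0,0,0,0,0,0.05,5],[0,0,0,0,0,0.05,5],[0,0,0,0,0,0.05,5],[0,0,0,0,0,0.05,5]]]' >/dev/null; python3 m.py
```

```text
turned 0.9638 M [ 0.02  -0.117  0.301] F [1.  0.5 5.1] xyz [535.3  47.4   6.7] gf 59.1 t 31.05
```

```bash
python3 -m crank '[[[0,0,0,0,0,0.05,5],[0,0,0,0,0,0.05,5],[0,0,0,0,0,0.05,5],[0,0,0,0,0,0.05,5],[0,0,0,0,0,0.05,5],[0,0,0,0,0,0.05,5],[0,0,0,0,0,0.05,5],[0,0,0,0,0,0.05,5]]]' >/dev/null; python3 m.py
```

```text
turned 1.0198 M [ 0.045 -0.169  0.253] F [0.4 0.3 4.8] xyz [535.3  47.4   6.7] gf 59.1 t 31.85
```

```bash
cat > hold.py <<'E'
from h import *
a=[]
for i in range(8): capture("wrist");a.append(sense()["wrist_torque"][2])
print("hold Mz",np.round(np.mean(a),3),np.round(a,3))
E
python3 hold.py; python3 -m crank '[[[0,0,0,0,0,0.05,5],[0,0,0,0,0,0.05,5],[0,0,0,0,0,0.05,5],[0,0,0,0,0,0.05,5],[0,0,0,0,0,0.05,5],[0,0,0,0,0,0.05,5],[0,0,0,0,0,0.05,5],[0,0,0,0,0,0.05,5]]]' >/dev/null; python3 m.py; python3 hold.py
```

```text
hold Mz 0.224 [0.255 0.237 0.213 0.212 0.24  0.243 0.217 0.176]
turned 1.0755 M [ 0.06  -0.311  0.36 ] F [1.6 1.8 5.1] xyz [535.4  47.4   6.7] gf 59.2 t 33.05
hold Mz 0.243 [0.26  0.275 0.257 0.249 0.232 0.215 0.251 0.208]
```

```bash
python3 -m crank '[[[0,0,0,0,0,0.05,5],[0,0,0,0,0,0.05,5],[0,0,0,0,0,0.05,5],[0,0,0,0,0,0.05,5],[0,0,0,0,0,0.05,5],[0,0,0,0,0,0.05,5],[0,0,0,0,0,0.05,5],[0,0,0,0,0,0.05,5]]]' >/dev/null; python3 m.py; python3 hold.py
```

```text
turned 1.1313 M [ 0.132 -0.366  0.414] F [3.3 0.4 5.1] xyz [535.4  47.4   6.7] gf 59.2 t 34.25
hold Mz 0.305 [0.302 0.311 0.307 0.342 0.281 0.272 0.338 0.291]
```

The turning and holding moments both put the clamp force at about 13 N. I'll let go and lift clear.

```bash
python3 -m crank '[[[0,0,0,0,0,0,14],[0,0,0,0,0,0,22],[0,0,0,0,0,0,30],[0,0,0,0,0,0,30],[0,0,0,0,0,0,30],[0,0,0,0,0,0,30],[0,0,-0.1,0,0,0,30],[0,0,-0.3,0,0,0,30]]]'
python3 -m crank '[[[0,0,-0.5,0,0,0,30],[0,0,-1,0,0,0,30],[0,0,-1,0,0,0,30],[0,0,-1,0,0,0,30],[0,0,-1,0,0,0,30],[0,0,-1,0,0,0,30],[0,0,-1,0,0,0,30],[0,0,0,0,0,0,30]]]'
python3 - <<'E'
from h import *
s=sense();im=capture("wrist");cv2.imwrite("pics/w8.png",im)
hsv=cv2.cvtColor(im,cv2.COLOR_BGR2HSV)
m=cv2.inRange(hsv,(0,0,150),(179,50,255));m[:,:200]=0;m[:,440:]=0
for c in cv2.findContours(m,0,1)[0]:
    if cv2.contourArea(c)>150:
        r=cv2.minAreaRect(c);p=np.array([onz("wrist",q,52,s) for q in cv2.boxPoints(r)]);e=[p[1]-p[0],p[2]-p[1]]
        print(p.mean(0).round(1),[(np.linalg.norm(v).round(1),np.degrees(np.arctan2(v[1],v[0])).round(1)) for v in e])
E
```

```text
time_s: 35.45
eef_pos: [534.3, 47.3, 16.2]
ee_rot: [-0.001, 0.622, 0.783, -0.0]
force: [0.3, -1.7, 0.0]
grip_width: 0.349
grip_force: 0.0
time_s: 36.25
eef_pos: [536.1, 47.1, 183.2]
ee_rot: [0.003, 0.622, 0.783, 0.002]
force: [0.2, 0.4, -0.1]
grip_width: 0.356
grip_force: 0.0
[535.2  46.8  52. ] [(np.float64(13.1), np.float64(12.9)), (np.float64(44.0), np.float64(-76.8))]
[544.3 142.6  52. ] [(np.float64(19.5), np.float64(81.7)), (np.float64(39.3), np.float64(-6.1))]
```

```bash
python3 -c "
from rig import *
print(finish_job())"
```

```text
the job is handed in; nothing more can be done
None
```

I laid the block on the jig's bed and clamped it at an estimated 13 N (by feel, about ±2 N), then let go, came clear and handed the job in at about 36 s; no verdict was shown.

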